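# Load the test kiln, close it, set the dial and switch on

### The arm

A 7-joint arm with a two-finger parallel gripper is mounted at the origin on the work surface. World frame = base frame: x ahead of the robot, y to its left, z up, the work surface at z = 0. Lengths are in m, angles in rad, forces in N, time in s.
With the tool pointing down it reaches from about 0.4 to 0.85 m from the base axis. Payload 4.5 kg.
Tool frame: the origin (TCP) lies midway between the tips of the shut fingers; the grasp point (between the pads) lies 19 mm behind it; z points along the fingers, y is the line along which they close (so a half turn about z gives the same grasp; the last joint's range is limited). The gripper opens to 88 mm and grips with 3 to 60 N. Pads are 18 mm wide; open, the fingers measure 123 mm over their backs; the gripper's body (75 mm by 187 mm) begins 45 mm behind the grasp point.
Start: joints at [1.321, 0.689, -0.195, 1.565, 0.157, 0.902, -0.215], TCP at [0.175, -0.6, 0.239] pointing down, gripper open.
Joint ranges: [-3.01, 3.01], [-0.46, 2.08], [-1.47, 1.51], [0.13, 2.56], [-1, 4.14], [0.04, 2.09], [-2.66, 2.66]. Speed limits (rad/s): [2.57, 2.57, 3.14, 3.14, 3.14, 3.14, 3.14].

### API

Orientations are given as a unit quaternion [x, y, z, w].
In Python, from plant import * gives the robot as it stands.
- The arm moves only by the tool send_rows, never from a script. Its argument "targets" is a list of rows, each a list of 2 entries, a list of its own where there are three numbers: the shift along the tool's x, y, z in units of 0.3 m (1.0 is 0.3 m), then the turn, a rotation vector about the tool's x, y, z in units of pi rad (1.0 is pi rad). A call has 1 to 12 rows; each row is the pose to reach, as a shift and turn from the pose commanded when the call began, along the tool's axes at that moment, turning the shorter way round; what a row does not reach only later rows make up. A row lasts 1/8 s, in which the tool goes at most 62.5 mm and 10.7 degrees, less where a joint would pass 70% of its speed; a pose out of reach is approached as far as the arm can. A call with a number of a shift or a turn outside -1 to 1 is refused whole. A call with a gripper value outside its range is refused whole. "fingers" is the opening, from 0 (shut) to 1 (fully open), set as the call begins (left out, the last holds). The fingers move at their own pace and stop on an object; "newtons" is the grip in N (left out, the last holds). Time passes only in rows, so rows that repeat a pose let the fingers close. It gives the time, the measured TCP pose, the force, the opening and the grip force at its end, in the units of the state.
- get_state(): the state, without advancing time (a new reading comes with each control period).
- snapshot(name): name is "scene" or "top" or "wrist"; returns a dict with "img" (480x640x3 uint8, blue, green, red), "fx", "fy", "cx", "cy" (pixels), "cam_to_world" (4x4, takes a point from camera to world coordinates); the wrist camera has in their place "T_tool_cam" (4x4, takes a point from camera to tool coordinates, whose origin is the TCP and whose axes are the flange's). Camera axes: x right, y down, z forward; pixel columns grow to the right and rows downward; lengths in m; the calibration is good to about 2 mm. A picture is of the moment at which its call begins: read the wrist's pose just before it. There is no depth.
- finish_job(): hands the job in; it is judged then, once.
The state is a dict: "clock": time; "q": joint angles; "qd": joint speeds; "joint_torque": joint torques, N m; "tool_pos": TCP position; "eef_rot": TCP orientation; "contact_force": force on the tool from outside, world axes, zero at the start; "moment": the same for the moment, N m; "opening": opening from 0.0 (shut) to 1.0 (fully open); "finger_force": force on a finger pad.
Only numpy, scipy, OpenCV 4.12 (cv2) and the standard library are available. Lean on these libraries where they do the work, as an engineer would, in place of code of your own. Each camera call takes 0.05 s, during which the arm holds its last target. There are 200 camera calls.

### The job

Gently stand the plain white tumbler upright in the middle of the small kiln's chamber, let go of it, then swing the kiln's lid fully closed. Next turn the temperature knob on the grey controller until its white pointer points at the orange marker on the dial, and only then flip the red-tipped power switch over, away from the robot. Leave the orange marker, the blue tumbler, the glaze jar and the pencil pot where they are.

Things in the scene. Friction and masses are not known exactly. Their poses are not given: they have to be found in the camera images.
- cup: plain white bisque tumbler, an open cup 75 mm tall, 54 mm across at the foot and 60 mm at the rim, wall about 4.5 mm, about 0.16 kg; origin at the centre of its underside, z up. It stands on the table, in any one of three places that it swaps with the blue tumbler and the jar
- kiln: small square top-loading kiln with a steel shell, fixed to the table, 224 mm x 224 mm outside, rim 150 mm above the table; origin at the centre of its underside on the table; its x and y axes are parallel to its sides. The chamber is a centred square, 150 mm x 150 mm inside and 80 mm deep
- kiln_floor (a point): centre of the chamber floor, on top of a round terracotta shelf (120 mm across, 5 mm thick), 70 mm above the table; axes as the kiln's
- lid (a joint): kiln's swing lid, level, turning about an upright pin at the kiln's far left corner (its +x, +y); rad, 0 = closed, growing clockwise seen from above as it swings open to the left (+y), limit 2.2; starts at 1.65 to 1.95. Stays where it is left; about 2 N on its handle moves it. The lid is 216 mm square, 22 mm thick, underside 153 mm above the table; closed, it clears a standing tumbler by 8 mm
- lid_handle (a point): point to grip on the lid's handle, an upright round dark wooden post at the middle of the lid, 22 mm in diameter and 40 mm tall; the point lies on the post's axis, 24 mm above the lid's top face and 16 mm below the post's top, 199 mm above the table. It lies over the kiln's centre when the lid is closed
- lid_pivot (a point): point on the lid's pin axis at the height of lid_handle, 95 mm from the kiln's centre along its +x and +y; the handle moves on a circle of 134 mm radius about it (counter-clockwise from above to close)
- controller: grey controller box fixed to the table, 130 mm (its x) x 190 mm (its y) x 50 mm high; origin at the centre of its underside. On its flat top: the temperature dial 40 mm towards its +y, the power switch 62 mm towards its -y
- knob (a joint): black temperature knob, axis upright; rad, growing clockwise seen from above, 0 to 4.71; the pointer lies 2.356 rad counter-clockwise from the controller's +x axis at 0. It holds where it is left (friction about 0.04 N m). It is set when it equals joint marker
- knob_grip (a point): point to grip on the knob's axis, 84 mm above the table, 8 mm below the knob's top. The grip is an upright bar 42 mm long (this point's x axis), 14 mm thick (its y axis) and 30 mm tall, on a skirt disc 48 mm across whose top is 22 mm below this point; its +x end, with a white line on top and end face, is the pointer
- knob_pointer (a point): point straight out from the pointer, 42 mm from the knob's axis, just above the dial face; turns with the knob
- marker (a joint): orange marker on the dial's rim; its value is the knob angle asked for (same zero and direction as joint knob), rad; it must not be shifted
- marker_tip (a point): point on the orange marker (a bright tab 16 mm x 11 mm, 5 mm high), 42 mm from the knob's axis; knob_pointer must come to lie here. The white dial face is 92 mm across with 11 black ticks 0.471 rad apart
- switch (a joint): power switch, a toggle lever; rad, 0 = off, leaning to the controller's -x; 1.0 = on, leaning to its +x; stays where it is left; about 1.5 N at the tip moves it
- switch_tip (a point): centre of the red ball, 26 mm across, on the switch's 10 mm stem, 50 mm from its axis, which runs level along the controller's y, 72 mm above the table; the tip is about 116 mm above the table, 24 mm to the controller's -x of the axis when off, 24 mm to its +x when on. Housing 70 mm (x) x 50 mm (y), top 75 mm above the table (85 mm at its round hub)
- blue_cup: blue glazed tumbler, same size as the white one; origin at the centre of its underside; leave alone
- jar: glaze jar with a green cap, about 60 mm across and 70 mm tall; origin at the centre of its underside; leave alone
- pencil_pot: black pot of coloured pencils beyond the controller, 72 mm across, 90 mm tall, pencils up to 155 mm; origin at the centre of its underside; leave alone
Things that resemble listed ones, but are neither listed nor needed, are in the scene too. There is more than one size of the controller; the one meant has the size given above. What is shaped like the cup but pink is not meant.

How it is judged:
By the outcome, as a careful person would: the job done as asked, in the order asked, and still so for the second after the job is handed in, with the robot touching nothing.
It also fails if it takes over 72 s, if anything falls off the work surface, if the arm or the gripper's body presses on something with over 40 N, if the wrist force passes 120 N, or if a joint passes its speed limit or range.

## Working session

There is one attempt and no reset: what is moved stays moved. The work goes in short steps, Python scripts to look and compute and a tool call to move; the robot and the scene stay as the last step left them, time stands still between calls to the robot, and variables do not carry over. Pictures are saved under pics/ and viewed, at most 10 in all, crops included, and the job is handed in when it is done.

Besides the shell and the picture viewer there is one more tool, called after ">>>" by a JSON object that holds its "op" and its "data". send_rows: Moves the arm, as the interface text tells. Its arguments: {"type":"object","properties":{"targets":{"type":"array"},"fingers":{"type":"number"},"newtons":{"type":"number"}},"required":["targets"]}

```bash
ls; mkdir -p pics; python3 - <<'E'
from plant import *
import cv2
s=get_state(); print(s['clock'],s['tool_pos'],s['eef_rot'],s['opening'])
for n in ['scene','top']:
    d=snapshot(n); cv2.imwrite(f'pics/{n}0.png',d['img']); print(n,d['fx'],d['fy'],d['cx'],d['cy'],d['cam_to_world'])
E
```

```text
pics
0.0 [ 0.1747709  -0.59941627  0.23791647] [ 9.89946892e-01  1.41436678e-01 -1.99818692e-04 -8.81434032e-04] 1.0011559953840428
scene 552.2187433992475 552.2187433992475 311.1914672120052 246.4643865395297 [[-0.82839833  0.46467061 -0.31278975  0.84531338]
 [ 0.56011844  0.69201919 -0.4553864   0.36525966]
 [ 0.00485184 -0.55244064 -0.83353812  1.1146142 ]
 [ 0.          0.          0.          1.        ]]
top 607.3203519763514 607.3203519763514 327.94084060217784 242.19473908992265 [[ 0.00994821 -0.98892876  0.14805722  0.27046286]
 [-0.99969175 -0.00646777  0.02397034 -0.18059497]
 [-0.02274735 -0.14825004 -0.98868826  1.52593985]
 [ 0.          0.          0.          1.        ]]
```

View pics/scene0.png

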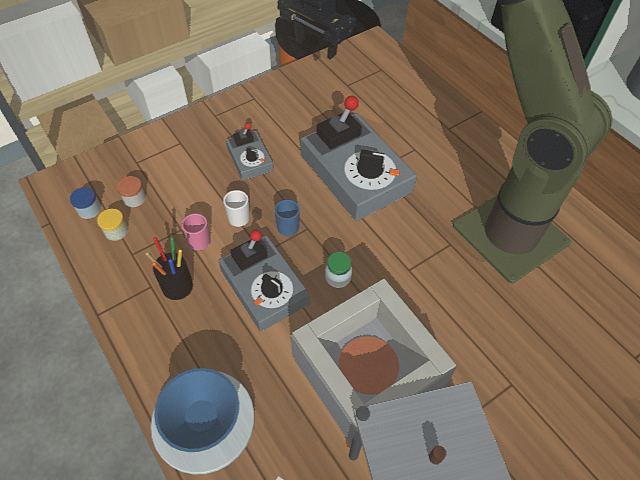

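View pics/top0.png

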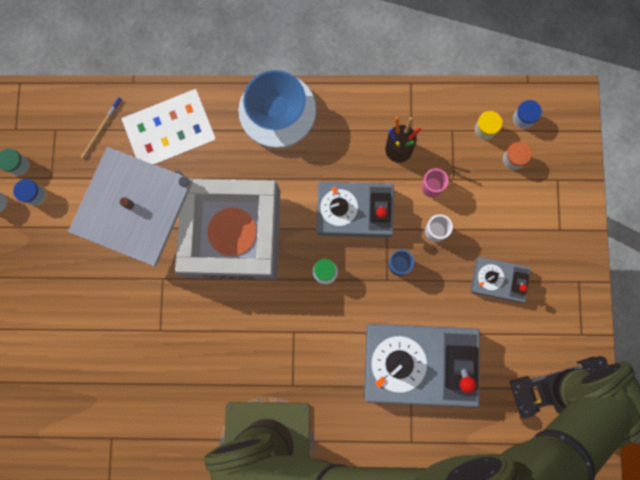

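The top view shows the white cup at about (439,228), the kiln at (228,229), the lid handle at (127,203) and the middle controller at (355,208). That controller is about 76 px ≈ 190 mm long, so it is the one meant. I'll enlarge these areas.

```bash
cat > h.py <<'E'
from plant import *
import cv2, numpy as np
from scipy.spatial.transform import Rotation as R
def ray(d,u,v,z,T=None):
    T=d['cam_to_world'] if T is None else T
    r=T[:3,:3]@np.array([(u-d['cx'])/d['fx'],(v-d['cy'])/d['fy'],1.])
    return T[:3,3]+r*(z-T[2,3])/r[2]
def proj(d,p,T=None):
    T=d['cam_to_world'] if T is None else T
    c=T[:3,:3].T@(np.asarray(p,float)-T[:3,3])
    return np.array([d['fx']*c[0]/c[2]+d['cx'],d['fy']*c[1]/c[2]+d['cy']])
def crop(img,x0,y0,w,h,k,step=10):
    c=cv2.resize(img[y0:y0+h,x0:x0+w],None,fx=k,fy=k,interpolation=cv2.INTER_CUBIC)
    for x in range(-(-x0//step)*step,x0+w,step):
        cv2.line(c,((x-x0)*k,0),((x-x0)*k,8),(0,255,255),1)
        cv2.putText(c,str(x),((x-x0)*k+2,18),0,.35,(0,255,255),1)
    for y in range(-(-y0//step)*step,y0+h,step):
        cv2.line(c,(0,(y-y0)*k),(8,(y-y0)*k),(0,255,255),1)
        cv2.putText(c,str(y),(10,(y-y0)*k+4),0,.35,(0,255,255),1)
    return c
E
python3 - <<'E'
from h import *
t=cv2.imread('pics/top0.png')
cv2.imwrite('pics/c1.png',crop(t,310,160,150,110,5))
cv2.imwrite('pics/c2.png',crop(t,65,140,220,145,3))
E
```

```text
(no output)
```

View pics/c1.png

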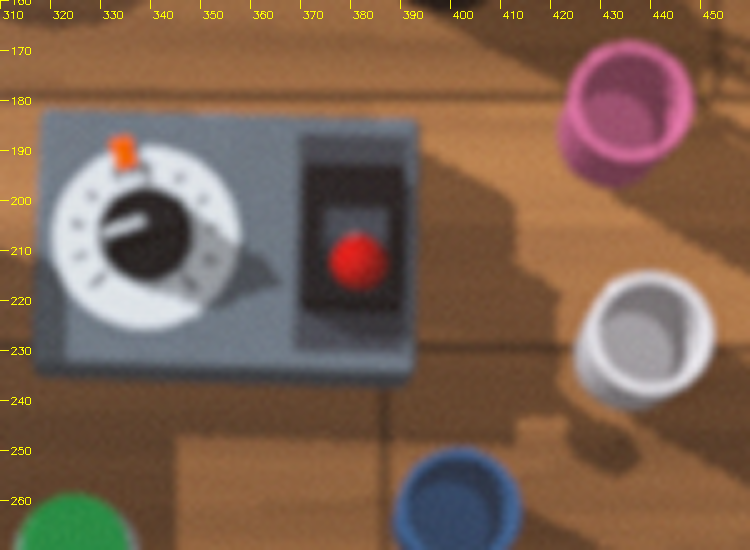

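View pics/c2.png

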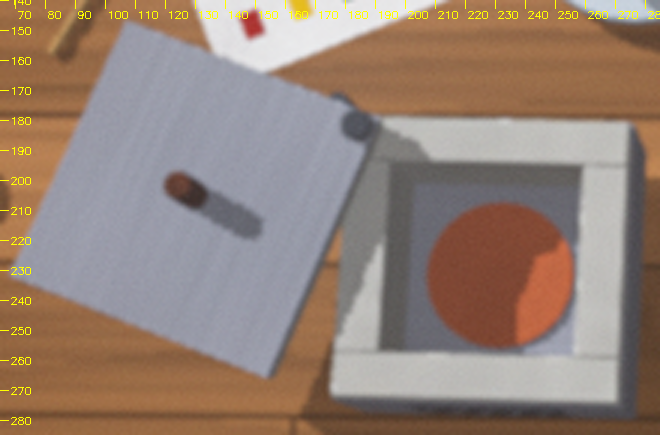

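```bash
python3 - <<'E'
from h import *
np.set_printoptions(precision=4,suppress=True)
d=snapshot('top'); g=lambda u,v,z: ray(d,u,v,z)[:2]
print('cup',g(440,226.9,.075))
C=np.array([g(318.6,182,.05),g(393.6,184.4,.05),g(392.2,234,.05),g(317.4,232.4,.05)]); print('ctrl',C,C.mean(0),[np.linalg.norm(C[i]-C[i-1]) for i in range(4)])
print('dial',g(339.2,207.3,.052))
p=C.mean(0)
a0=g(320.4+10,206.6,.092); a=g(330.8,206.6,.092); b=g(339.4,203.4,.092)
print('line ends z92',a,b,'ang',np.degrees(np.arctan2(*(a-b)[::-1])))
print('marker',g(334.6,190.6,.0545)); m=g(334.6,190.6,.0545)-g(339.2,207.3,.052); print('ang',np.degrees(np.arctan2(m[1],m[0])),np.linalg.norm(m))
print('ball',g(381.4,212.4,.116))
K=np.array([g(65+389/3,140+162/3,.15),g(65+581/3,140+166/3,.15),g(65+575/3,140+353/3,.15),g(65+379/3,140+351/3,.15)]);print('kiln',K,K.mean(0),[np.linalg.norm(K[i]-K[i-1]) for i in range(4)])
o=np.array([g(274.3,180.7,.15),g(270.7,274,.15),g(175.3,271.7,.15)]);print(o,(o[0]+o[2])/2)
print('shelf',g(232,231.7,.07)); print('handle',g(124.3,202.3,.215))
L=np.array([g(106.7,146.7,.175),g(70.3,232.3,.175),g(155,265.7,.175)]);print('lid',L,(L[0]+L[2])/2)
# same things checked in the scene camera
s=snapshot('scene'); cv2.imwrite('pics/scene1.png',s['img'])
for n,q in dict(cup=(*g(440,226.9,.075),.075),dial=(*g(339.2,207.3,.052),.052),ball=(*g(381.4,212.4,.116),.116),handle=(*g(124.3,202.3,.215),.215),shelf=(*g(232,231.7,.07),.07)).items(): print(n,proj(s,q))
i=s['img']; A=crop(i,210,180,120,150,4); B=crop(i,280,270,100,150,4)[:,:320]
cv2.imwrite('pics/c3.png',np.hstack([A,B]))
E
```

```text
cup [ 0.5269 -0.4158]
ctrl [[ 0.6433 -0.12  ]
 [ 0.6379 -0.3067]
 [ 0.5129 -0.3025]
 [ 0.5157 -0.1186]] [ 0.5774 -0.212 ] [np.float64(0.1275326458545203), np.float64(0.18682016904437085), np.float64(0.1251029667462985), np.float64(0.18397790829202204)]
dial [ 0.5787 -0.1719]
line ends z92 [ 0.5719 -0.1519] [ 0.5799 -0.1725] ang 111.10837309459426
marker [ 0.6204 -0.1602]
ang 15.681426453240054 0.04329726890430653
ball [ 0.5535 -0.2719]
kiln [[0.5881 0.1646]
 [0.5856 0.0149]
 [0.4396 0.0156]
 [0.4401 0.166 ]] [0.5134 0.0903] [np.float64(0.14797444932567727), np.float64(0.14972744276891808), np.float64(0.14596594016123668), np.float64(0.15042309405357523)]
[[ 0.6207 -0.0207]
 [ 0.4024 -0.0175]
 [ 0.406   0.2014]] [0.5133 0.0904]
shelf [0.5129 0.0891]
handle [0.5535 0.3047]
lid [[0.6938 0.3687]
 [0.4917 0.4393]
 [0.4167 0.2411]] [0.5553 0.3049]
cup [236.5324 198.7832]
dial [272.4536 288.0683]
ball [256.574  235.1583]
handle [440.5558 449.5553]
shelf [369.2322 362.6314]
```

View pics/c3.png

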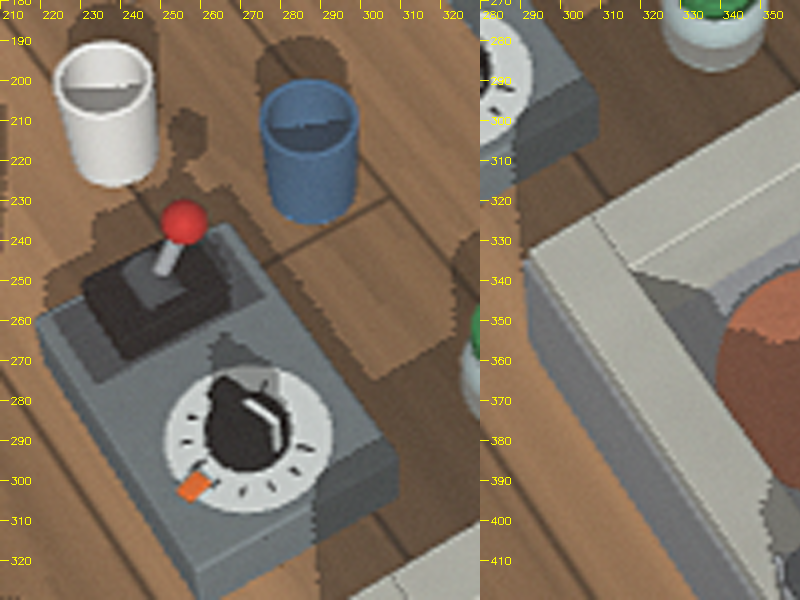

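Picture c3 shows the cup rim at about (236,199) and the ball at (256,235) in scene pixels. The dial is at about (272,289). All match the top-view predictions within about 1 px, so I can start moving.

```bash
cat >> h.py <<'E'
def go(x,y,z,yaw,s=None):
    "print shift/turn for TCP at x,y,z, tool z down, tool x axis at yaw deg"
    s=s or get_state(); R0=R.from_quat(s['eef_rot']); R1=R.from_euler('z',yaw,degrees=True)*R.from_euler('x',180,degrees=True)
    d=R0.inv().apply(np.array([x,y,z])-s['tool_pos'])/.3; r=(R0.inv()*R1).as_rotvec()/np.pi
    print('shift',d.round(4),'turn',r.round(4),'| t',round(s['clock'],2),'pos',np.round(s['tool_pos'],4),'F',np.round(s['contact_force'],1))
E
python3 -c "
from h import *
go(.527,-.416,.2,90)"
```

```text
shift [ 1.2982 -0.2589  0.1276] turn [-3.000e-04 -2.000e-04 -4.097e-01] | t 0.2 pos [ 0.1749 -0.5997  0.2382] F [-0.3  1.   0.4]
```

>>> {"op": "send_rows", "data": {"targets": [[[0.2,-0.04,0],[0,0,-0.05]],[[0.4,-0.08,0],[0,0,-0.1]],[[0.6,-0.12,0],[0,0,-0.15]],[[0.8,-0.16,0],[0,0,-0.2]],[[0.95,-0.19,0],[0,0,-0.25]],[[1.0,-0.2,0],[0,0,-0.3]],[[1.0,-0.2,0],[0,0,-0.36]],[[1.0,-0.2,0],[0,0,-0.41]],[[1.0,-0.2,0],[0,0,-0.41]]], "fingers": 1, "newtons": 10}}

```text
clock: 1.32
tool_pos: [0.446, -0.4584, 0.2384]
eef_rot: [0.707, 0.707, 0.0, -0.0]
contact_force: [-0.8, 0.1, 0.4]
opening: 1.0
finger_force: 0.0
```

```bash
python3 -c "
from h import *
go(.527,-.416,.2,90)"
```

```text
shift [0.1416 0.2701 0.128 ] turn [-0.0001 -0.0002 -0.0003] | t 1.32 pos [ 0.446  -0.4584  0.2384] F [-0.8  0.1  0.4]
```

>>> {"op": "send_rows", "data": {"targets": [[[0.07,0.14,0.06],[0,0,0]],[[0.142,0.27,0.128],[0,0,0]],[[0.142,0.27,0.128],[0,0,0]],[[0.142,0.27,0.128],[0,0,0]]]}}

```text
clock: 1.82
tool_pos: [0.5266, -0.4162, 0.2002]
eef_rot: [0.707, 0.707, -0.001, -0.0]
contact_force: [-0.5, -0.7, 0.4]
opening: 0.999
finger_force: 0.0
```

```bash
cat >> h.py <<'E'
def wrist():
    s=get_state(); d=snapshot('wrist'); T=np.eye(4); T[:3,:3]=R.from_quat(s['eef_rot']).as_matrix(); T[:3,3]=s['tool_pos']
    return d,T@d['T_tool_cam']
E
python3 - <<'E'
from h import *
d,T=wrist(); cv2.imwrite('pics/w1.png',crop(d['img'],0,0,640,480,1,40)); print(repr(T),d['fx'],d['cx'],d['cy'])
print(proj(d,(.527,-.416,.075),T)); go(.527,-.416,.036,90)
E
```

```text
array([[ 9.99998336e-01, -2.01329941e-04, -1.81311979e-03,
         5.26640942e-01],
       [-6.91342579e-04, -9.61579725e-01, -2.74524960e-01,
        -3.45407272e-01],
       [-1.68818914e-03,  2.74525757e-01, -9.61578264e-01,
         3.46557058e-01],
       [ 0.00000000e+00,  0.00000000e+00,  0.00000000e+00,
         1.00000000e+00]]) 362.34536485785674 313.0583624220188 232.79643728107666
[314.17742725 224.18167096]
shift [0.0043 0.0033 0.5485] turn [-0.0003  0.0005 -0.0006] | t 1.88 pos [ 0.5262 -0.417   0.2006] F [-0.3 -0.7 -0. ]
```

View pics/w1.png

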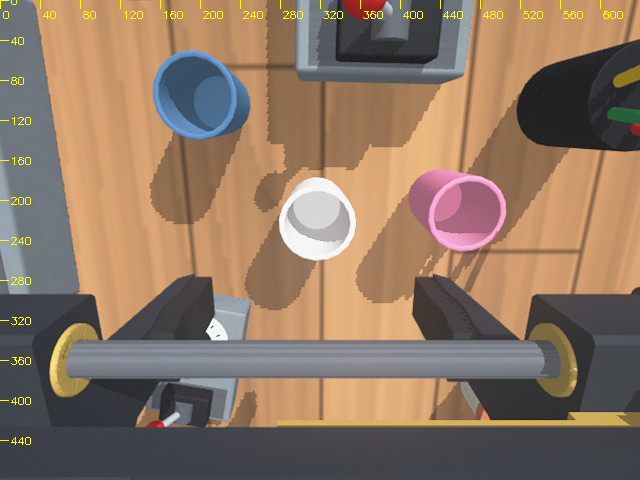

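The wrist view shows the white cup's rim centred at (317,221), within 3 mm of the prediction. The fingers will clear the pink and blue cups.

>>> {"op": "send_rows", "data": {"targets": [[[0.006,0.005,0.12],[0,0,0]],[[0.006,0.005,0.24],[0,0,0]],[[0.006,0.005,0.36],[0,0,0]],[[0.006,0.005,0.46],[0,0,0]],[[0.006,0.005,0.53],[0,0,0]],[[0.006,0.005,0.55],[0,0,0]],[[0.006,0.005,0.55],[0,0,0]]]}}

```text
clock: 2.75
tool_pos: [0.5289, -0.4145, 0.0359]
eef_rot: [0.707, 0.707, 0.0, 0.001]
contact_force: [0.1, -0.2, 1.2]
opening: 0.999
finger_force: 0.0
```

>>> {"op": "send_rows", "data": {"targets": [[[0,0,0],[0,0,0]],[[0,0,0],[0,0,0]],[[0,0,0],[0,0,0]],[[0,0,0],[0,0,0]],[[0,0,0],[0,0,0]],[[0,0,0],[0,0,0]]], "fingers": 0, "newtons": 12}}

```text
clock: 3.5
tool_pos: [0.5291, -0.414, 0.0357]
eef_rot: [0.707, 0.708, 0.0, 0.0]
contact_force: [0.6, -0.2, 3.5]
opening: 0.655
finger_force: 12.0
```

>>> {"op": "send_rows", "data": {"targets": [[[0,0,-0.05],[0,0,0]],[[0,0,-0.15],[0,0,0]],[[0,0,-0.3],[0,0,0]],[[0,0,-0.45],[0,0,0]],[[0,0,-0.6],[0,0,0]],[[0,0,-0.71],[0,0,0]],[[0,0,-0.71],[0,0,0]],[[0,0,-0.71],[0,0,0]]]}}

```text
clock: 4.5
tool_pos: [0.5275, -0.4136, 0.2471]
eef_rot: [0.707, 0.708, -0.001, -0.001]
contact_force: [-0.5, -0.7, -2.2]
opening: 0.653
finger_force: 11.9
```

>>> {"op": "send_rows", "data": {"targets": [[[0.08,0,0],[0,0,0]],[[0.2,0,0],[0,0,0]],[[0.35,-0.01,0],[0,0,0]],[[0.5,-0.02,0],[0,0,0]],[[0.65,-0.03,0],[0,0,0]],[[0.8,-0.04,0],[0,0,0]],[[0.9,-0.05,0],[0,0,0]],[[0.97,-0.05,0],[0,0,0]],[[1.0,-0.05,0],[0,0,0]]]}}

```text
clock: 5.62
tool_pos: [0.5123, -0.1126, 0.2471]
eef_rot: [0.706, 0.708, -0.001, -0.001]
contact_force: [-0.0, -0.6, -2.2]
opening: 0.652
finger_force: 11.9
```

```bash
python3 -c "
from h import *
s=get_state();print(s['opening'],s['finger_force']);go(.5135,.090,.25,90,s)"
```

```text
0.6516940239915638 11.891994460061142
shift [ 0.6753  0.0062 -0.0093] turn [-0.001  -0.0003  0.001 ] | t 5.62 pos [ 0.5123 -0.1126  0.2471] F [-0.  -0.6 -2.2]
```

>>> {"op": "send_rows", "data": {"targets": [[[0.08,0,0],[0,0,0]],[[0.2,0,0],[0,0,0]],[[0.35,0,0],[0,0,0]],[[0.5,0.005,0],[0,0,0]],[[0.6,0.005,0],[0,0,0]],[[0.66,0.005,0],[0,0,0]],[[0.675,0.005,0],[0,0,0]],[[0.675,0.005,0],[0,0,0]],[[0.675,0.005,0],[0,0,0]]]}}

```text
clock: 6.75
tool_pos: [0.5147, 0.0868, 0.2481]
eef_rot: [0.708, 0.707, -0.001, 0.0]
contact_force: [-0.2, 0.1, -1.8]
opening: 0.653
finger_force: 11.9
```

```bash
python3 - <<'E'
from h import *
d,T=wrist(); cv2.imwrite('pics/w2.png',crop(d['img'],0,0,640,480,1,40))
for n,p in dict(shelf=(.5135,.09,.07),k1=(.4385,.015,.15),k2=(.4385,.165,.15),k3=(.5885,.165,.15),k4=(.5885,.015,.15)).items(): print(n,proj(d,p,T))
go(.5135,.09,.106,90)
E
```

```text
shelf [312.18514498 206.31951128]
k1 [212.96077381 325.26614898]
k2 [194.99215511 117.45544933]
k3 [428.24901444 117.18242643]
k4 [411.13235082 325.17145879]
shift [ 0.0103 -0.004   0.4739] turn [-0.0001  0.0003 -0.0004] | t 6.8 pos [0.5147 0.087  0.2482] F [-0.2  0.  -1.4]
```

View pics/w2.png

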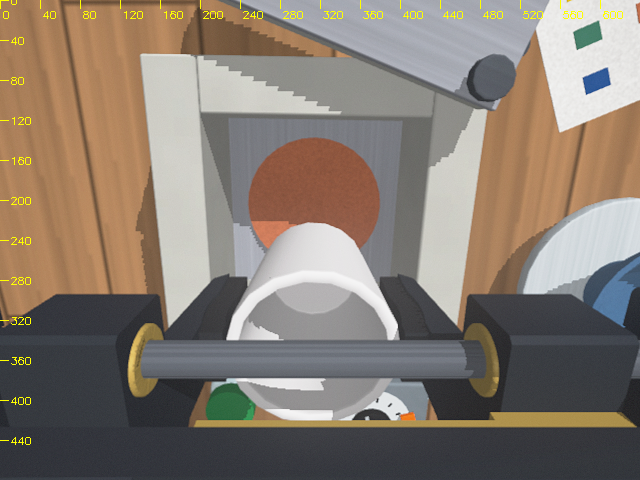

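The wrist view shows the shelf centred at about (314,201) and the chamber's far inner edge at row 112. The kiln centre is therefore about (0.515, 0.0915), so I'll lower the cup there.

>>> {"op": "send_rows", "data": {"targets": [[[0.015,0.003,0.06],[0,0,0]],[[0.015,0.003,0.16],[0,0,0]],[[0.015,0.003,0.26],[0,0,0]],[[0.015,0.003,0.36],[0,0,0]],[[0.015,0.003,0.42],[0,0,0]],[[0.015,0.003,0.45],[0,0,0]],[[0.015,0.003,0.455],[0,0,0]],[[0.015,0.003,0.455],[0,0,0]],[[0.015,0.003,0.455],[0,0,0]]]}}

```text
clock: 7.92
tool_pos: [0.516, 0.0931, 0.1125]
eef_rot: [0.707, 0.707, 0.001, 0.0]
contact_force: [0.1, -0.5, -1.0]
opening: 0.651
finger_force: 11.9
```

```bash
python3 -c "
from h import *
go(.5155,.0915,.1065,90)"
```

```text
shift [-0.0053 -0.0019  0.0199] turn [ 0.0004 -0.0001  0.0003] | t 7.92 pos [0.516  0.0931 0.1125] F [ 0.1 -0.5 -1. ]
```

>>> {"op": "send_rows", "data": {"targets": [[[-0.005,0,0.006],[0,0,0]],[[-0.005,0,0.01],[0,0,0]],[[-0.005,0,0.013],[0,0,0]],[[-0.005,0,0.016],[0,0,0]],[[-0.005,0,0.019],[0,0,0]],[[-0.005,0,0.019],[0,0,0]]]}}

```text
clock: 8.68
tool_pos: [0.5155, 0.0916, 0.106]
eef_rot: [0.707, 0.708, -0.0, 0.0]
contact_force: [0.6, 0.3, -2.3]
opening: 0.653
finger_force: 11.9
```

>>> {"op": "send_rows", "data": {"targets": [[[0,0,0.002],[0,0,0]],[[0,0,0.004],[0,0,0]],[[0,0,0.006],[0,0,0]],[[0,0,0.006],[0,0,0]]]}}

```text
clock: 9.18
tool_pos: [0.5157, 0.0916, 0.1055]
eef_rot: [0.707, 0.707, 0.0, 0.001]
contact_force: [-2.4, -0.6, 10.5]
opening: 0.653
finger_force: 12.4
```

Contact at about 10 N, so I'll back off slightly and release.

>>> {"op": "send_rows", "data": {"targets": [[[0,0,-0.004],[0,0,0]],[[0,0,-0.004],[0,0,0]],[[0,0,-0.004],[0,0,0]]]}}

```text
clock: 9.55
tool_pos: [0.5157, 0.0915, 0.1056]
eef_rot: [0.707, 0.707, 0.0, 0.0]
contact_force: [0.3, -0.4, 3.0]
opening: 0.656
finger_force: 12.2
```

>>> {"op": "send_rows", "data": {"targets": [[[0,0,0],[0,0,0]],[[0,0,0],[0,0,0]],[[0,0,0],[0,0,0]],[[0,0,0],[0,0,0]],[[0,0,0],[0,0,0]],[[0,0,0],[0,0,0]]], "fingers": 1}}

```text
clock: 10.3
tool_pos: [0.5156, 0.0915, 0.1055]
eef_rot: [0.707, 0.707, -0.0, 0.0]
contact_force: [0.6, -0.8, -0.0]
opening: 0.999
finger_force: 0.0
```

>>> {"op": "send_rows", "data": {"targets": [[[0,0,-0.05],[0,0,0]],[[0,0,-0.15],[0,0,0]],[[0,0,-0.3],[0,0,0]],[[0,0,-0.45],[0,0,0]],[[0,0,-0.6],[0,0,0]],[[0,0,-0.6],[0,0,0]],[[0,0,-0.6],[0,0,0]]]}}

```text
clock: 11.18
tool_pos: [0.515, 0.0912, 0.2855]
eef_rot: [0.707, 0.707, -0.0, 0.0]
contact_force: [1.0, 0.5, 0.3]
opening: 0.996
finger_force: 0.0
```

```bash
python3 - <<'E'
from h import *
d,T=wrist(); d2=snapshot('top')
print('cup rim pred wrist',proj(d,(.5155,.0915,.145),T),'top',proj(d2,(.5145,.0905,.145)))
A=cv2.resize(crop(d['img'],0,0,640,480,1,40),(400,300)); B=crop(d2['img'],60,140,220,145,2,20)[:290]; 
c=np.zeros((300,840,3),np.uint8); c[:,:400]=A; c[:290,400:840]=B; cv2.imwrite('pics/w3.png',c[:,:800])
go(.5540,.3050,.28,90)
E
```

```text
cup rim pred wrist [314.17269157 219.34127454] top [225.63687221 225.6462341 ]
shift [0.7128 0.1322 0.0139] turn [-0.0008  0.0003  0.0004] | t 11.28 pos [0.5146 0.0911 0.2845] F [-1.1 -0.3 -0.3]
```

View pics/w3.png

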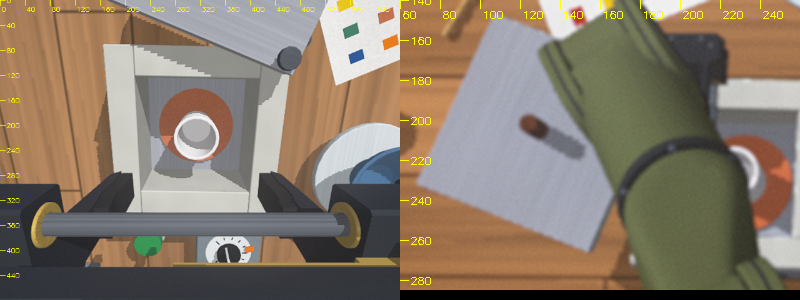

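The views show the cup standing upright, centred on the shelf, with the gripper clear of it. Next I'll go above the lid handle.

>>> {"op": "send_rows", "data": {"targets": [[[0.1,0.02,0],[0,0,-0.03]],[[0.25,0.04,0],[0,0,-0.06]],[[0.4,0.07,0],[0,0,-0.09]],[[0.55,0.1,0],[0,0,-0.12]],[[0.65,0.12,0],[0,0,-0.137]],[[0.7,0.13,0],[0,0,-0.137]],[[0.715,0.134,0],[0,0,-0.137]],[[0.715,0.134,0],[0,0,-0.137]],[[0.715,0.134,0],[0,0,-0.137]]]}}

```text
clock: 12.4
tool_pos: [0.5558, 0.3045, 0.2855]
eef_rot: [0.54, 0.842, -0.001, 0.0]
contact_force: [0.9, -0.5, -0.7]
opening: 0.999
finger_force: 0.0
```

```bash
python3 - <<'E'
from h import *
d,T=wrist(); i=d['img'].astype(int); cv2.imwrite('pics/w4.png',d['img'])
m=((i[:,:,2]-i[:,:,0]>15)&(i[:,:,2]<150)).astype(np.uint8); m[300:]=0
print('pred top',proj(d,(.555,.306,.215),T),'base',proj(d,(.555,.306,.175),T))
n,_,st,c=cv2.connectedComponentsWithStats(m)
u,v=proj(d,(.555,.306,.2),T)
for k in range(1,n):
    if st[k,4]>150 and np.hypot(c[k][0]-u,c[k][1]-v)<90: print(st[k],c[k])
print(get_state()['q'].round(2) if hasattr(get_state()['q'],'round') else get_state()['q']); go(.555,.306,.182,114.6)
E
```

```text
pred top [313.14225554 243.94240328] base [313.18206081 227.35112951]
[ 300  215   33   44 1148] [316.56881533 236.91898955]
[-0.25  0.71 -0.62  1.47  0.43  1.11 -0.52]
shift [ 0.0054 -0.0006  0.3452] turn [-0.0001  0.0003  0.0001] | t 12.45 pos [0.5558 0.3047 0.2856] F [ 0.4  0.1 -0.7]
```

>>> {"op": "send_rows", "data": {"targets": [[[0.006,0.003,0.1],[0,0,0]],[[0.006,0.003,0.2],[0,0,0]],[[0.006,0.003,0.28],[0,0,0]],[[0.006,0.003,0.33],[0,0,0]],[[0.006,0.003,0.345],[0,0,0]],[[0.006,0.003,0.345],[0,0,0]]]}}

```text
clock: 13.2
tool_pos: [0.5559, 0.3082, 0.1825]
eef_rot: [0.539, 0.842, 0.0, 0.0]
contact_force: [-0.1, 0.4, -0.1]
opening: 1.0
finger_force: 0.0
```

>>> {"op": "send_rows", "data": {"targets": [[[0,0,0],[0,0,0]],[[0,0,0],[0,0,0]],[[0,0,0],[0,0,0]],[[0,0,0],[0,0,0]],[[0,0,0],[0,0,0]],[[0,0,0],[0,0,0]],[[0,0,0],[0,0,0]],[[0,0,0],[0,0,0]]], "fingers": 0, "newtons": 8}}

```text
clock: 14.2
tool_pos: [0.5557, 0.3082, 0.182]
eef_rot: [0.539, 0.842, 0.0, 0.0]
contact_force: [1.6, 0.8, -1.4]
opening: 0.244
finger_force: 8.0
```

```bash
python3 - <<'E'
from h import *
s=get_state();p=s['tool_pos'][:2]
for pv in [(.610,.1835),(.612,.185)]: v=p-np.array(pv);print(np.linalg.norm(v),np.degrees(np.arctan2(v[1],v[0])))
go(.556,.307,.182,114.6,s)
for k in range(1,13):
    f=np.radians(3*k); print([round(-.4467*(1-np.cos(f)),3),round(-.4467*np.sin(f),3),0],[0,0,round(-3*k/180,3)])
E
```

```text
0.13600522934502374 113.5127612763293
0.1354495208737059 114.54172148303367
shift [-0.004  -0.0009 -0.    ] turn [ 0.0001 -0.      0.0007] | t 14.2 pos [0.5557 0.3082 0.182 ] F [ 1.6  0.8 -1.4]
[np.float64(-0.001), np.float64(-0.023), 0] [0, 0, -0.017]
[np.float64(-0.002), np.float64(-0.047), 0] [0, 0, -0.033]
[np.float64(-0.005), np.float64(-0.07), 0] [0, 0, -0.05]
[np.float64(-0.01), np.float64(-0.093), 0] [0, 0, -0.067]
[np.float64(-0.015), np.float64(-0.116), 0] [0, 0, -0.083]
[np.float64(-0.022), np.float64(-0.138), 0] [0, 0, -0.1]
[np.float64(-0.03), np.float64(-0.16), 0] [0, 0, -0.117]
[np.float64(-0.039), np.float64(-0.182), 0] [0, 0, -0.133]
[np.float64(-0.049), np.float64(-0.203), 0] [0, 0, -0.15]
[np.float64(-0.06), np.float64(-0.223), 0] [0, 0, -0.167]
[np.float64(-0.072), np.float64(-0.243), 0] [0, 0, -0.183]
[np.float64(-0.085), np.float64(-0.263), 0] [0, 0, -0.2]
```

>>> {"op": "send_rows", "data": {"targets": [[[-0.001,-0.023,0],[0,0,-0.017]],[[-0.002,-0.047,0],[0,0,-0.033]],[[-0.005,-0.07,0],[0,0,-0.05]],[[-0.01,-0.093,0],[0,0,-0.067]],[[-0.015,-0.116,0],[0,0,-0.083]],[[-0.022,-0.138,0],[0,0,-0.1]],[[-0.03,-0.16,0],[0,0,-0.117]],[[-0.039,-0.182,0],[0,0,-0.133]],[[-0.049,-0.203,0],[0,0,-0.15]],[[-0.06,-0.223,0],[0,0,-0.167]],[[-0.072,-0.243,0],[0,0,-0.183]],[[-0.085,-0.263,0],[0,0,-0.2]]]}}

```text
clock: 15.7
tool_pos: [0.4937, 0.2518, 0.182]
eef_rot: [0.251, 0.968, -0.0, -0.0]
contact_force: [0.4, 2.0, -2.3]
opening: 0.247
finger_force: 8.0
```

>>> {"op": "send_rows", "data": {"targets": [[[-0.001,-0.023,0],[0,0,-0.017]],[[-0.002,-0.047,0],[0,0,-0.033]],[[-0.005,-0.07,0],[0,0,-0.05]],[[-0.01,-0.093,0],[0,0,-0.067]],[[-0.015,-0.116,0],[0,0,-0.083]],[[-0.022,-0.138,0],[0,0,-0.1]],[[-0.03,-0.16,0],[0,0,-0.117]],[[-0.039,-0.182,0],[0,0,-0.133]],[[-0.049,-0.203,0],[0,0,-0.15]],[[-0.06,-0.223,0],[0,0,-0.167]],[[-0.072,-0.243,0],[0,0,-0.183]],[[-0.085,-0.263,0],[0,0,-0.2]]]}}

```text
clock: 17.2
tool_pos: [0.4764, 0.1702, 0.1819]
eef_rot: [-0.061, 0.998, -0.0, -0.001]
contact_force: [-2.7, 0.3, -0.8]
opening: 0.248
finger_force: 8.0
```

```bash
python3 - <<'E'
from h import *
s=get_state();p=s['tool_pos'][:2]
for pv in [(.610,.1835),(.612,.185)]: v=p-np.array(pv);print(np.linalg.norm(v),np.degrees(np.arctan2(v[1],v[0])))
print(s['q'],s['opening'],s['finger_force'],s['contact_force'],R.from_quat(s['eef_rot']).as_euler('zyx',degrees=True))
E
```

```text
0.1342174680348239 -174.29673690887054
0.13636277057524368 -173.75310132812592
[ 0.09692024  0.76616568 -0.90536896  1.95630441  0.81954551  0.84138884
  0.42502766] 0.24834753190053227 7.999782683327794 [-2.73675952  0.25320744 -0.81868446] [ 1.73043100e+02 -1.35364924e-01  1.79945659e+02]
```

>>> {"op": "send_rows", "data": {"targets": [[[-0.001,-0.023,0],[0,0,-0.017]],[[-0.002,-0.047,0],[0,0,-0.033]],[[-0.005,-0.07,0],[0,0,-0.05]],[[-0.01,-0.093,0],[0,0,-0.067]],[[-0.015,-0.116,0],[0,0,-0.083]],[[-0.022,-0.138,0],[0,0,-0.1]],[[-0.03,-0.16,0],[0,0,-0.117]],[[-0.039,-0.182,0],[0,0,-0.133]],[[-0.049,-0.203,0],[0,0,-0.15]],[[-0.06,-0.223,0],[0,0,-0.167]],[[-0.072,-0.243,0],[0,0,-0.183]],[[-0.072,-0.243,0],[0,0,-0.183]]]}}

```text
clock: 18.7
tool_pos: [0.5066, 0.0979, 0.1819]
eef_rot: [-0.34, 0.941, -0.002, -0.002]
contact_force: [-2.7, -4.1, 5.4]
opening: 0.246
finger_force: 8.0
```

```bash
python3 - <<'E'
from h import *
s=get_state();p=s['tool_pos'][:2]
for pv in [(.610,.1835),(.612,.185)]: v=p-np.array(pv);print(np.linalg.norm(v),np.degrees(np.arctan2(v[1],v[0])))
print(s['opening'],s['finger_force'],s['contact_force'],R.from_quat(s['eef_rot']).apply(np.eye(3)).round(3))
E
```

```text
0.13426650537326906 -140.3909397101457
0.13676370116634026 -140.4409917282152
0.24640749731617445 7.999749009031802 [-2.66922696 -4.06452183  5.37297142] [[-0.769 -0.639  0.006]
 [-0.639  0.769 -0.002]
 [-0.003 -0.006 -1.   ]]
```

>>> {"op": "send_rows", "data": {"targets": [[[0,-0.008,0],[0,0,-0.005]],[[0,-0.015,0],[0,0,-0.011]],[[-0.001,-0.022,0],[0,0,-0.016]],[[-0.001,-0.029,0],[0,0,-0.021]],[[-0.001,-0.033,0],[0,0,-0.024]],[[-0.001,-0.033,0],[0,0,-0.024]]]}}

```text
clock: 19.45
tool_pos: [0.5126, 0.0911, 0.1818]
eef_rot: [-0.375, 0.927, -0.002, -0.003]
contact_force: [-4.9, -2.1, 5.3]
opening: 0.245
finger_force: 8.0
```

>>> {"op": "send_rows", "data": {"targets": [[[0,-0.003,0],[0,0,0]],[[0,-0.006,0],[0,0,0]],[[0,-0.006,0],[0,0,0]]]}}

```text
clock: 19.82
tool_pos: [0.5135, 0.0901, 0.1819]
eef_rot: [-0.375, 0.927, -0.001, -0.003]
contact_force: [-5.2, -3.1, 5.3]
opening: 0.249
finger_force: 8.0
```

>>> {"op": "send_rows", "data": {"targets": [[[0,-0.003,0],[0,0,0]],[[0,-0.006,0],[0,0,0]],[[0,-0.006,0],[0,0,0]]]}}

```text
clock: 20.2
tool_pos: [0.514, 0.0896, 0.1819]
eef_rot: [-0.376, 0.927, -0.001, -0.003]
contact_force: [-6.8, -0.8, 5.1]
opening: 0.244
finger_force: 8.0
```

>>> {"op": "send_rows", "data": {"targets": [[[0,-0.003,0],[0,0,0]],[[0,-0.006,0],[0,0,0]],[[0,-0.006,0],[0,0,0]]]}}

```text
clock: 20.58
tool_pos: [0.5141, 0.0896, 0.1818]
eef_rot: [-0.376, 0.926, 0.001, -0.004]
contact_force: [-9.7, 0.3, 5.7]
opening: 0.244
finger_force: 8.0
```

>>> {"op": "send_rows", "data": {"targets": [[[0,-0.004,0],[0,0,0]],[[0,-0.006,0],[0,0,0]],[[0,-0.006,0],[0,0,0]]]}}

```text
clock: 20.95
tool_pos: [0.5141, 0.0896, 0.1818]
eef_rot: [-0.377, 0.926, 0.002, -0.004]
contact_force: [-11.6, 4.1, 4.3]
opening: 0.248
finger_force: 8.0
```

>>> {"op": "send_rows", "data": {"targets": [[[0,0.008,0],[0,0,0]],[[0,0.008,0],[0,0,0]],[[0,0.008,0],[0,0,0]],[[0,0.008,0],[0,0,0]],[[0,0.008,0],[0,0,0]]], "fingers": 0.6}}

```text
clock: 21.58
tool_pos: [0.5183, 0.0898, 0.182]
eef_rot: [-0.374, 0.927, -0.0, 0.0]
contact_force: [-0.3, 0.4, -0.7]
opening: 0.602
finger_force: 0.0
```

>>> {"op": "send_rows", "data": {"targets": [[[0,0,-0.05],[0,0,0]],[[0,0,-0.15],[0,0,0]],[[0,0,-0.25],[0,0,0]],[[0,0,-0.25],[0,0,0]],[[0,0,-0.25],[0,0,0]]]}}

```text
clock: 22.2
tool_pos: [0.5179, 0.0895, 0.2568]
eef_rot: [-0.374, 0.927, -0.0, -0.0]
contact_force: [-0.1, -1.6, -0.4]
opening: 0.599
finger_force: 0.0
```

```bash
python3 - <<'E'
from h import *
s=get_state(); print(s['q']); go(.568,-.1725,.26,111+180,s); go(.568,-.1725,.26,111,s); go(.568,-.1725,.26,21,s)
E
```

```text
[ 0.38027725  0.76170487 -1.15114185  1.81671683  0.78310195  1.10605647
  1.28006445]
shift [ 0.4861 -0.7445 -0.01  ] turn [ 0.000e+00 -3.000e-04 -3.724e-01] | t 22.2 pos [0.5179 0.0895 0.2568] F [-0.1 -1.6 -0.4]
shift [ 0.4861 -0.7445 -0.01  ] turn [-3.000e-04 -0.000e+00  6.276e-01] | t 22.2 pos [0.5179 0.0895 0.2568] F [-0.1 -1.6 -0.4]
shift [ 0.4861 -0.7445 -0.01  ] turn [ 3.000e-04 -2.000e-04 -8.724e-01] | t 22.2 pos [0.5179 0.0895 0.2568] F [-0.1 -1.6 -0.4]
```

>>> {"op": "send_rows", "data": {"targets": [[[0.05,-0.09,0],[0,0,0.03]],[[0.14,-0.23,0],[0,0,0.08]],[[0.22,-0.38,0],[0,0,0.13]],[[0.31,-0.53,0],[0,0,0.19]],[[0.4,-0.68,0],[0,0,0.25]],[[0.44,-0.75,0],[0,0,0.31]],[[0.453,-0.769,0],[0,0,0.37]],[[0.453,-0.769,0],[0,0,0.43]],[[0.453,-0.769,0],[0,0,0.49]],[[0.453,-0.769,0],[0,0,0.55]],[[0.453,-0.769,0],[0,0,0.6]],[[0.453,-0.769,0],[0,0,0.628]]]}}

```text
clock: 23.7
tool_pos: [0.5797, -0.1705, 0.2557]
eef_rot: [0.568, 0.823, -0.001, -0.001]
contact_force: [-0.6, 0.5, -0.1]
opening: 0.601
finger_force: 0.0
```

>>> {"op": "send_rows", "data": {"targets": [[[0,0,0.05],[0,0,0]],[[0,0,0.1],[0,0,0]],[[0,0,0.1],[0,0,0]]]}}

```text
clock: 24.08
tool_pos: [0.579, -0.1705, 0.2246]
eef_rot: [0.566, 0.824, -0.001, -0.002]
contact_force: [0.9, 0.2, -0.4]
opening: 0.597
finger_force: 0.0
```

```bash
python3 - <<'E'
from h import *
d,T=wrist(); d2=snapshot('top')
for n,p in dict(axis92=(.58,-.171,.092),axis52=(.58,-.171,.052)).items(): print(n,proj(d,p,T))
u,v=proj(d,(.58,-.171,.07),T).astype(int); print(u,v)
x0=max(0,min(640-160,u-80)); y0=max(0,min(480-150,v-75))
cv2.imwrite('pics/w5.png',crop(d['img'],x0,y0,160,150,4,20)); cv2.imwrite('pics/w5full.png',d['img']); cv2.imwrite('pics/top5.png',d2['img'])
np.save('T5.npy',T); print(get_state()['q'][6]); go(.58,-.171,.072,111)
E
```

```text
axis92 [314.90670075 223.75109806]
axis52 [314.88481262 212.77225872]
314 217
0.11031497633742642
shift [-0.0019 -0.0013  0.5148] turn [-0.0002 -0.0002 -0.0002] | t 24.18 pos [ 0.5803 -0.1704  0.2265] F [0.9 0.3 0.2]
```

View pics/w5.png

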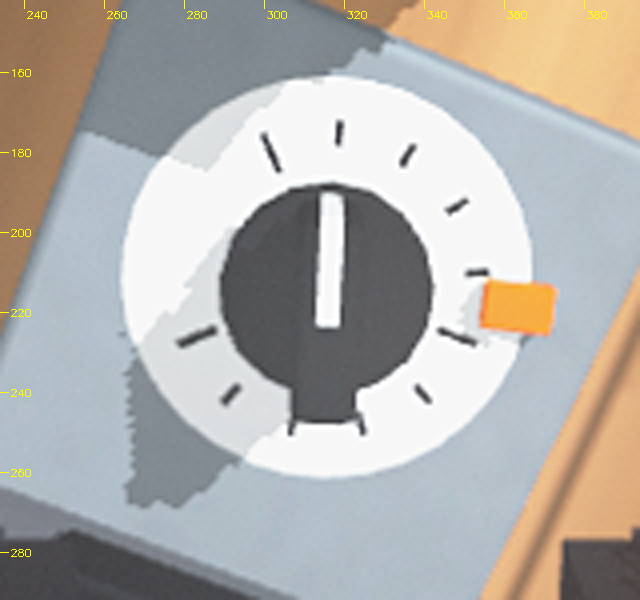

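The wrist crop shows the dial centre at (315.6,211.3) and the pointer line from (316.8,190.3) to (315.8,223.8). The orange marker is at (363.5,219).

```bash
python3 - <<'E'
from h import *
T=np.load('T5.npy'); d=snapshot('wrist')
g=lambda u,v,z: ray(d,u,v,z,T)[:2]
c=g(315.6,211.25,.052); m=g(363.5,219,.055); a=g(316.75,190.25,.092); b=g(315.75,223.75,.092)
an=lambda v:np.degrees(np.arctan2(v[1],v[0]))
print(c,m,np.linalg.norm(m-c),an(m-c),'line',an(a-b),a,b,np.linalg.norm(a-c),an(a-c))
go(c[0],c[1],.072,111)
E
```

```text
[ 0.58009607 -0.16946061] [ 0.62248009 -0.16003176] 0.043420133456883385 12.541916081497549 line 109.4783705135767 [ 0.57169104 -0.14549847] [ 0.58062517 -0.17075799] 0.025393479221984108 109.32899749120065
shift [ 0.0035 -0.0007  0.5165] turn [ 0.0001 -0.0001 -0.0002] | t 24.23 pos [ 0.5806 -0.1704  0.227 ] F [-0.6 -0.5 -0.5]
```

>>> {"op": "send_rows", "data": {"targets": [[[0.002,-0.001,0.1],[0,0,0.008]],[[0.002,-0.001,0.2],[0,0,0.008]],[[0.002,-0.001,0.3],[0,0,0.008]],[[0.002,-0.001,0.4],[0,0,0.008]],[[0.002,-0.001,0.48],[0,0,0.008]],[[0.002,-0.001,0.515],[0,0,0.008]],[[0.002,-0.001,0.515],[0,0,0.008]]]}}

```text
clock: 25.1
tool_pos: [0.5801, -0.1699, 0.0725]
eef_rot: [0.577, 0.817, 0.0, -0.0]
contact_force: [-0.7, -0.2, 0.6]
opening: 0.605
finger_force: 0.0
```

>>> {"op": "send_rows", "data": {"targets": [[[0,0,0],[0,0,0]],[[0,0,0],[0,0,0]],[[0,0,0],[0,0,0]],[[0,0,0],[0,0,0]],[[0,0,0],[0,0,0]],[[0,0,0],[0,0,0]]], "fingers": 0, "newtons": 12}}

```text
clock: 25.85
tool_pos: [0.5803, -0.17, 0.0728]
eef_rot: [0.577, 0.817, 0.0, 0.0]
contact_force: [0.8, 0.0, 2.0]
opening: 0.155
finger_force: 12.0
```

>>> {"op": "send_rows", "data": {"targets": [[[0,0,0],[0,0,0.025]],[[0,0,0],[0,0,0.07]],[[0,0,0],[0,0,0.12]],[[0,0,0],[0,0,0.17]],[[0,0,0],[0,0,0.22]],[[0,0,0],[0,0,0.27]],[[0,0,0],[0,0,0.32]],[[0,0,0],[0,0,0.37]],[[0,0,0],[0,0,0.42]],[[0,0,0],[0,0,0.47]],[[0,0,0],[0,0,0.5]],[[0,0,0],[0,0,0.5]]]}}

```text
clock: 27.35
tool_pos: [0.5818, -0.1707, 0.0728]
eef_rot: [0.985, 0.17, 0.002, 0.001]
contact_force: [4.5, -2.6, -1.2]
opening: 0.156
finger_force: 12.0
```

>>> {"op": "send_rows", "data": {"targets": [[[0,0,0],[0,0,0.02]],[[0,0,0],[0,0,0.036]],[[0,0,0],[0,0,0.036]],[[0,0,0],[0,0,0.036]]]}}

```text
clock: 27.85
tool_pos: [0.5819, -0.1709, 0.0728]
eef_rot: [0.993, 0.114, 0.002, 0.001]
contact_force: [5.4, -2.6, -2.3]
opening: 0.16
finger_force: 12.0
```

>>> {"op": "send_rows", "data": {"targets": [[[0,0,0],[0,0,0]],[[0,0,0],[0,0,0]],[[0,0,0],[0,0,0]],[[0,0,0],[0,0,0]]], "fingers": 0.5}}

```text
clock: 28.35
tool_pos: [0.5797, -0.1698, 0.0725]
eef_rot: [0.994, 0.114, -0.0, -0.0]
contact_force: [-0.0, -1.1, 0.6]
opening: 0.497
finger_force: 0.0
```

>>> {"op": "send_rows", "data": {"targets": [[[0,0,-0.06],[0,0,0]],[[0,0,-0.18],[0,0,0]],[[0,0,-0.3],[0,0,0]],[[0,0,-0.42],[0,0,0]],[[0,0,-0.5],[0,0,0]],[[0,0,-0.5],[0,0,0]],[[0,0,-0.5],[0,0,0]]]}}

```text
clock: 29.22
tool_pos: [0.5794, -0.1699, 0.2223]
eef_rot: [0.994, 0.113, -0.0, -0.0]
contact_force: [-0.3, 0.8, -0.1]
opening: 0.499
finger_force: 0.0
```

```bash
python3 - <<'E'
from h import *
d,T=wrist(); np.save('T6.npy',T); cv2.imwrite('pics/w6full.png',d['img'])
u,v=proj(d,(.58,-.17,.07),T).astype(int); print(u,v)
x0=max(0,min(640-160,u-80)); y0=max(0,min(480-150,v-75)); print(x0,y0)
cv2.imwrite('pics/w6.png',crop(d['img'],x0,y0,160,150,4,20)); s=get_state(); print(s['q']); go(.5535,-.272,.2,90,s)
E
```

```text
313 215
233 140
[ 0.26099007  0.67750901 -0.09137468  1.6529252   0.07861961  0.81663421
 -1.20770334]
shift [-0.1601  0.3125  0.0724] turn [-6.000e-04  3.000e-04 -4.276e-01] | t 29.27 pos [ 0.5792 -0.1698  0.2217] F [-0.  -0.4 -0.1]
```

View pics/w6.png

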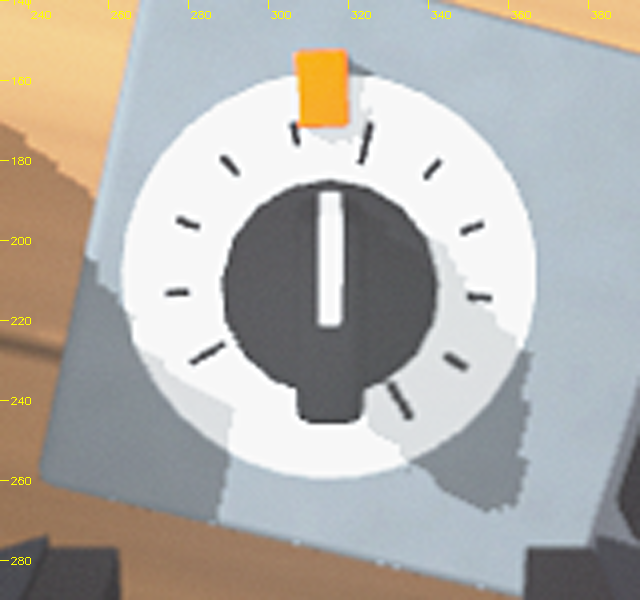

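The crop shows the pointer line at column 315.5 and the marker centred at about (313.6,162), so the knob looks about 2° past. I'll measure that precisely from segmented colours.

```bash
python3 - <<'E'
from h import *
d=snapshot('wrist')
an=lambda v:np.degrees(np.arctan2(v[1],v[0]))
for f in ['5','6']:
    T=np.load(f'T{f}.npy'); i=cv2.imread(f'pics/w{f}full.png'); h=i.astype(int)
    g=lambda u,v,z: ray(d,u,v,z,T)[:2]
    u0,v0=proj(d,(.58,-.17,.052),T)
    yy,xx=np.mgrid[:480,:640]; near=np.hypot(xx-u0,yy-v0)
    o=(near<75)&(h[:,:,2]>200)&(h[:,:,0]<100); mu,mv=xx[o].mean(),yy[o].mean()
    w=(near<29)&(h.min(2)>190); n,l,st,ce=cv2.connectedComponentsWithStats(w.astype(np.uint8)); 
    k=min([k for k in range(1,n) if st[k,4]>60],key=lambda k:np.hypot(*(ce[k]-[u0,v0]))); ys,xs=np.where(l==k)
    P=np.array([g(a,b,.092) for a,b in zip(xs,ys)]); vx=cv2.fitLine(P.astype(np.float32),2,0,.01,.001).ravel()
    wd=((near<80)&(h.min(2)>170)|(near<45)|((near<54)&(h.min(2)>125)&(h.max(2)-h.min(2)<14))).astype(np.uint8)
    cn,_=cv2.findContours(((near<80)&(h.min(2)>225)).astype(np.uint8),cv2.RETR_EXTERNAL,cv2.CHAIN_APPROX_NONE); c=cv2.convexHull(np.vstack(cn)).reshape(-1,2)
    W=np.array([g(a,b,.0525) for a,b in c]); 
    from scipy.optimize import least_squares
    ft=least_squares(lambda q:np.hypot(W[:,0]-q[0],W[:,1]-q[1])-.046,[.58,-.17],loss='soft_l1',f_scale=.0005).x
    for z in (.053,.055): print(f,'marker',(mu,mv),'dial',ft,'m-ang',an(g(mu,mv,z)-ft),np.linalg.norm(g(mu,mv,z)-ft))
    print('line ang',an(vx[:2]),vx,len(xs), 'axis offset of line from dial', np.cross(vx[:2],ft-vx[2:]))
E
```

```text
5 marker (np.float64(362.95384615384614), np.float64(218.33333333333334)) dial [ 0.58018229 -0.17065489] m-ang 14.237536095290945 0.043358697948692106
5 marker (np.float64(362.95384615384614), np.float64(218.33333333333334)) dial [ 0.58018229 -0.17065489] m-ang 14.827009603384786 0.043032436791625134
line ang -71.08077 [ 0.32423484 -0.9459766   0.57589746 -0.15792258] 193 axis offset of line from dial -7.490475080870838e-05
6 marker (np.float64(313.2246696035242), np.float64(161.7092511013216)) dial [ 0.58048074 -0.17087353] m-ang 14.98900754903222 0.04268773129637075
6 marker (np.float64(313.2246696035242), np.float64(161.7092511013216)) dial [ 0.58048074 -0.17087353] m-ang 14.981432801545434 0.042858124597965015
line ang 12.772805 [ 0.9752544   0.22108564  0.5939049  -0.16791241] 182 axis offset of line from dial 8.004744065336121e-05<stdin>:19: DeprecationWarning: Arrays of 2-dimensional vectors are deprecated. Use arrays of 3-dimensional vectors instead. (deprecated in NumPy 2.0)
```

>>> {"op": "send_rows", "data": {"targets": [[[0.002,0.004,0.1],[0,0,0]],[[0.002,0.004,0.2],[0,0,0]],[[0.002,0.004,0.3],[0,0,0]],[[0.002,0.004,0.4],[0,0,0]],[[0.002,0.004,0.48],[0,0,0]],[[0.002,0.004,0.5],[0,0,0]],[[0.002,0.004,0.5],[0,0,0]]]}}

```text
clock: 30.2
tool_pos: [0.5806, -0.171, 0.0722]
eef_rot: [0.994, 0.113, -0.0, -0.0]
contact_force: [0.5, -0.5, -0.6]
opening: 0.495
finger_force: 0.0
```

>>> {"op": "send_rows", "data": {"targets": [[[0,0,0],[0,0,0]],[[0,0,0],[0,0,0]],[[0,0,0],[0,0,0]],[[0,0,0],[0,0,0]],[[0,0,0],[0,0,0]]], "fingers": 0, "newtons": 12}}

```text
clock: 30.82
tool_pos: [0.5811, -0.1711, 0.073]
eef_rot: [0.994, 0.113, 0.0, 0.0]
contact_force: [-0.0, -0.1, 4.6]
opening: 0.157
finger_force: 12.0
```

>>> {"op": "send_rows", "data": {"targets": [[[0,0,0],[0,0,-0.006]],[[0,0,0],[0,0,-0.012]],[[0,0,0],[0,0,-0.012]],[[0,0,0],[0,0,-0.012]]]}}

```text
clock: 31.32
tool_pos: [0.5811, -0.1711, 0.073]
eef_rot: [0.991, 0.132, 0.0, 0.0]
contact_force: [-0.0, -0.2, 4.8]
opening: 0.157
finger_force: 12.0
```

>>> {"op": "send_rows", "data": {"targets": [[[0,0,0],[0,0,0]],[[0,0,0],[0,0,0]],[[0,0,0],[0,0,0]],[[0,0,0],[0,0,0]]], "fingers": 0.5}}

```text
clock: 31.82
tool_pos: [0.5808, -0.1711, 0.0724]
eef_rot: [0.991, 0.132, -0.0, -0.0]
contact_force: [-0.3, 0.1, -0.0]
opening: 0.501
finger_force: 0.0
```

>>> {"op": "send_rows", "data": {"targets": [[[0,0,-0.06],[0,0,0]],[[0,0,-0.18],[0,0,0]],[[0,0,-0.3],[0,0,0]],[[0,0,-0.42],[0,0,0]],[[0,0,-0.5],[0,0,0]],[[0,0,-0.5],[0,0,0]],[[0,0,-0.5],[0,0,0]]]}}

```text
clock: 32.7
tool_pos: [0.5803, -0.1709, 0.2222]
eef_rot: [0.991, 0.132, -0.0, -0.0]
contact_force: [-0.1, -0.7, -0.4]
opening: 0.498
finger_force: 0.0
```

```bash
cat > chk.py <<'E'
from h import *
from scipy.optimize import least_squares
an=lambda v:np.degrees(np.arctan2(v[1],v[0]))
d,T=wrist(); h=d['img'].astype(int); yy,xx=np.mgrid[:480,:640]
g=lambda u,v,z: ray(d,u,v,z,T)[:2]
u0,v0=proj(d,(.5804,-.1708,.052),T); near=np.hypot(xx-u0,yy-v0)
o=(near<75)&(h[:,:,2]>200)&(h[:,:,0]<100); m=g(xx[o].mean(),yy[o].mean(),.054)
w=(near<29)&(h.min(2)>190); n,l,st,ce=cv2.connectedComponentsWithStats(w.astype(np.uint8))
k=min([k for k in range(1,n) if st[k,4]>60],key=lambda k:np.hypot(*(ce[k]-[u0,v0]))); ys,xs=np.where(l==k)
P=np.array([g(a,b,.092) for a,b in zip(xs,ys)]); vx=cv2.fitLine(P.astype(np.float32),2,0,.01,.001).ravel()
cn,_=cv2.findContours(((near<80)&(h.min(2)>225)).astype(np.uint8),cv2.RETR_EXTERNAL,cv2.CHAIN_APPROX_NONE); W=np.array([g(a,b,.0525) for a,b in cv2.convexHull(np.vstack(cn)).reshape(-1,2)])
ft=least_squares(lambda q:np.hypot(W[:,0]-q[0],W[:,1]-q[1])-.046,[.58,-.17],loss='soft_l1',f_scale=.0005).x
print('dial',ft,'marker',an(m-ft),'line',an(vx[:2]),len(xs))
# red ball
d2=snapshot('top'); b=d2['img'].astype(int); r=(b[:,:,2]>150)&(b[:,:,1]<70)&(b[:,:,0]<70); r[:195]=0; r[235:]=0; r[:,:365]=0; r[:,400:]=0
if r.sum(): print('ball top',ray(d2,np.where(r)[1].mean(),np.where(r)[0].mean(),.116),r.sum())
go(.52,-.272,.2,90)
E
python3 chk.py
```

```text
dial [ 0.58058678 -0.17078059] marker 15.247588302018553 line 15.348948 197
ball top [ 0.55640664 -0.26946853  0.116     ] 63
shift [-0.2813  0.2731  0.0719] turn [-7.000e-04  4.000e-04 -4.156e-01] | t 32.8 pos [ 0.58   -0.1708  0.2215] F [ 0.6 -0.2 -0.9]
```

>>> {"op": "send_rows", "data": {"targets": [[[-0.09,0.06,0],[0,0,0.02]],[[-0.2,0.14,0],[0,0,0.05]],[[-0.3,0.22,0],[0,0,0.084]],[[-0.346,0.256,0],[0,0,0.084]],[[-0.346,0.256,0.1],[0,0,0.084]],[[-0.346,0.256,0.25],[0,0,0.084]],[[-0.346,0.256,0.36],[0,0,0.084]],[[-0.346,0.256,0.385],[0,0,0.084]],[[-0.346,0.256,0.385],[0,0,0.084]]], "fingers": 0}}

```text
clock: 33.92
tool_pos: [0.5013, -0.2718, 0.107]
eef_rot: [1.0, 0.001, 0.0, -0.0]
contact_force: [-0.7, -0.3, 0.3]
opening: 0.002
finger_force: 0.0
```

```bash
python3 -c "
from h import *
go(.577,-.272,.106,0); print(get_state()['opening'])"
```

```text
shift [0.2523 0.0013 0.0034] turn [-0.0002 -0.      0.0009] | t 33.92 pos [ 0.5013 -0.2718  0.107 ] F [-0.7 -0.3  0.3]
0.0020934250497339955
```

>>> {"op": "send_rows", "data": {"targets": [[[0.04,0,0],[0,0,0]],[[0.07,0,0],[0,0,0]],[[0.1,0,0],[0,0,0]],[[0.13,0,0],[0,0,0]],[[0.16,0,0],[0,0,0]],[[0.19,0,0],[0,0,0]],[[0.215,0,0],[0,0,0]],[[0.235,0,0],[0,0,0]],[[0.235,0,0],[0,0,0]]]}}

```text
clock: 35.05
tool_pos: [0.5723, -0.2721, 0.1069]
eef_rot: [1.0, 0.001, 0.001, 0.0]
contact_force: [-0.3, 0.8, -0.4]
opening: 0.005
finger_force: 0.0
```

>>> {"op": "send_rows", "data": {"targets": [[[0.007,0,0],[0,0,0]],[[0.014,0,0],[0,0,0]],[[0.02,0,0],[0,0,0]],[[0.02,0,0],[0,0,0]]]}}

```text
clock: 35.55
tool_pos: [0.5772, -0.2722, 0.1069]
eef_rot: [1.0, 0.001, -0.0, -0.0]
contact_force: [-0.8, -0.5, -0.5]
opening: 0.003
finger_force: 0.5
```

>>> {"op": "send_rows", "data": {"targets": [[[0.007,0,0],[0,0,0]],[[0.014,0,0],[0,0,0]],[[0.02,0,0],[0,0,0]],[[0.02,0,0],[0,0,0]]]}}

```text
clock: 36.05
tool_pos: [0.5806, -0.2723, 0.1068]
eef_rot: [1.0, 0.0, -0.003, -0.0]
contact_force: [-6.7, 0.1, 3.5]
opening: 0.001
finger_force: 3.4
```

```bash
cat > ball.py <<'E'
from h import *
for n,(x0,x1,y0,y1) in dict(top=(365,400,195,235),scene=(215,290,215,265)).items():
    d=snapshot(n); b=d['img'].astype(int); r=(b[:,:,2]>130)&(b[:,:,1]<80)&(b[:,:,0]<80); r[:y0]=0; r[y1:]=0; r[:,:x0]=0; r[:,x1:]=0
    print(n,r.sum(),ray(d,np.where(r)[1].mean(),np.where(r)[0].mean(),.116) if r.sum() else '')
print(get_state()['contact_force'])
E
python3 ball.py
```

```text
top 0 
scene 87 [ 0.60403605 -0.27239111  0.116     ]
[-7.44965002  0.27436151  3.5785098 ]
```

>>> {"op": "send_rows", "data": {"targets": [[[0.006,0,0],[0,0,0]],[[0.006,0,0],[0,0,0]],[[-0.05,0,0],[0,0,0]],[[-0.15,0,0],[0,0,0]],[[-0.25,0,0],[0,0,0]],[[-0.25,0,-0.15],[0,0,0]],[[-0.25,0,-0.35],[0,0,0]],[[-0.25,0.15,-0.5],[0,0,0]],[[-0.25,0.35,-0.6],[0,0,0]],[[-0.25,0.5,-0.6],[0,0,0]],[[-0.25,0.6,-0.6],[0,0,0]],[[-0.25,0.6,-0.6],[0,0,0]]]}}

```text
clock: 37.65
tool_pos: [0.508, -0.4555, 0.2872]
eef_rot: [1.0, -0.002, 0.001, 0.001]
contact_force: [0.9, -0.1, 0.4]
opening: 0.009
finger_force: 0.0
```

```bash
python3 ball.py; python3 - <<'E'
from h import *
d=snapshot('top'); h=d['img'].astype(int); cv2.imwrite('pics/topF.png',d['img'])
# lid handle (brown-dark on grey) and marker / orange
u,v=proj(d,(.514,.0905,.215)).astype(int); w=h[v-25:v+25,u-25:u+25]; r=(w[:,:,2]-w[:,:,0]>12)&(w[:,:,2]<150)
print('handle',ray(d,np.where(r)[1].mean()+u-25,np.where(r)[0].mean()+v-25,.205),r.sum())
# corners of lid by grey vs pale rim: project closed lid outline, sample inside / outside colours
for p in [(.62-.012,.08,.175),(.42,.09,.175),(.514,-.012,.175),(.514,.19,.175)]: a,b=proj(d,p).round().astype(int); print(p,h[b,a])
o=(h[:,:,2]>200)&(h[:,:,1]<160)&(h[:,:,0]<80); o[:180]=0;o[235:]=0;o[:,:315]=0;o[:,395:]=0
print('marker',ray(d,np.where(o)[1].mean(),np.where(o)[0].mean(),.0545),o.sum())
E
```

```text
top 17 [ 0.59414061 -0.27055834  0.116     ]
scene 98 [ 0.60293282 -0.27374839  0.116     ]
[-0.16497645  1.33842642 -0.01835008]
handle [0.51435497 0.09090723 0.205     ] 83
(0.608, 0.08, 0.175) [176 165 162]
(0.42, 0.09, 0.175) [186 173 170]
(0.514, -0.012, 0.175) [183 167 164]
(0.514, 0.19, 0.175) [182 169 168]
marker [ 0.62070224 -0.23339814  0.0545    ] 48
```

```bash
python3 -c "
from plant import *
print(finish_job())"
```

```text
the job is handed in; nothing more can be done
None
```

I handed the job in at about 38 s, and my last measurements showed every step done. The white tumbler stands upright in the middle of the chamber, and the lid is closed against its stop. The knob pointer is within about 0.3° of the orange marker, and the switch was flipped last, away from the robot.

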